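Lay the lattice tile on the vacuum bed and hold the recessed pump button

ROBOT

A 6-joint arm with a two-finger parallel gripper is mounted at the origin on the work surface. World frame = base frame: x ahead of the robot, y to its left, z up, the work surface at z = 0. Lengths are in m, angles in rad, forces in N, time in s.
With the tool pointing down it reaches from about 0.35 to 0.775 m from the base axis. Payload 5.5 kg.
Tool frame: the origin (TCP) lies midway between the tips of the shut fingers; the grasp point (between the pads) lies 19 mm behind it; z points along the fingers, y is the direction in which the jaws open and shut (so a half turn about z gives the same grasp; the last joint's range is limited). The gripper opens to 85 mm and grips with 20 to 120 N. Pads are 22 mm wide; open, the fingers measure 114 mm over their backs; the gripper's body (76 mm by 85 mm) begins 54 mm behind the grasp point. The pads swing forward as they close: fully open they stand 13 mm farther back than shut.
Start: joints at [1.181, 0.313, 0.046, 1.304, 0, 1.431], TCP at [0.142, 0.557, 0.231] pointing down, gripper open.
Joint ranges: [-2.76, 2.76], [-0.86, 1.69], [-1.03, 1.26], [-2.2, 2.34], [-1.47, 1.5], [-3.14, 3.14]. Speed limits (rad/s): [2.57, 2.57, 3.14, 3.14, 3.14, 3.14].

INTERFACE

Orientations are given as a unit quaternion [x, y, z, w].
In Python, from station import read_state, vision, r gives the robot as it stands.
- The arm moves only by the tool play_rows, never from a script. Its argument "increments" is a list that holds one entry, the list of rows, each a list of 6 numbers: the shift along the tool's x, y, z in mm, then the turn, a rotation vector about the tool's x, y, z in degrees. In form: [[[tx, ty, tz, ax, ay, az], ...]]. A call has 1 to 20 rows; each row shifts and turns the commanded pose from where the row before left it, along the tool's axes as they then stand; what a row does not reach is not made up. A row lasts 1/12 s, in which the tool goes at most 41.7 mm and 7.16 degrees, less where a joint would pass 70% of its speed; a pose out of reach is approached as far as the arm can. A call is refused whole if a number of a shift passes 41.7 or a number of a turn 7.16, either way. A call with a gripper value outside its range is refused whole. "fingers" is the gripper's target within -1 to 1 (shut at 1, half-way at 0, fully open at -1), set as the call begins (left out, the last holds). The fingers move at their own pace and stop on an object; "newtons" is the grip in N (left out, the last holds). Time passes only in rows, so rows that do not move let the fingers close. It gives the time, the measured TCP pose, the force and the opening at its end, in the units of the state.
- read_state(): the state, without advancing time (a new reading comes with each control period).
- vision.camera(name): name is "scene" or "side" or "wrist"; returns a dict with "frame" (420x560x3 uint8, red, green, blue), "range_z" (420x560 float32, m along the optical axis (not along the pixel's ray), 0 where there is no reading), "intrinsics" (3x3 intrinsics, pixels), "extrinsics" (4x4, takes a point from camera to world coordinates). Camera axes: x right, y down, z forward; pixel columns grow to the right and rows downward; lengths in m; the calibration is good to about 2 mm. A picture is of the moment at which its call begins.
- r.close_job(): hands the job in, once; it reports no verdict.
The state is a dict: "time_s": time; "q": joint angles; "qd": joint speeds; "joint_torque": joint torques, N m; "ee_pos": TCP position; "orientation": TCP orientation; "contact_force": force on the tool from outside, world axes, zero at the start; "wrist_torque": the same for the moment, N m; "grip_width": finger opening in m.
Only numpy, scipy, OpenCV 4.12 (cv2) and the standard library are available. Lean on these libraries where they do the work, as an engineer would, in place of code of your own. Each camera call takes 0.05 s, during which the arm holds its last target. There are 200 camera calls.

TASK

Lay the small wooden lattice tile, back down, on the vacuum bed so that it sits centred on the black rubber pad and square between the two end stops, and let go of it. Then take the push pin out of its wooden block, reach it down the round hole in the top of the control box and press the recessed pump button all the way down; finish while still gripping the pin and holding the button down with it. Leave the sharpening stone, the glue jar and the wooden offcut where they are.

Things in the scene. Friction and masses are not known exactly. Their poses are not given: they have to be found in the camera images.
- tile: Loose light-wood lattice tile, 120 (x) x 56 (y) x 18 (z) mm, about 80 g: solid 8 mm back, raised rim and diagonal bars on top. Starts lying back down on the bench. Origin at the centre of its underside, x along its length, z up. It is the same turned half round. Grip it across its 56 mm width.
- bed: Vacuum bed, fixed: plywood board 190 (x) x 90 (y) x 12 (z) mm on the bench with a black rubber pad, 92 (x) x 36 (y) mm, 4 mm high, in the middle of it and a dark wooden end stop at each end. The stops are 16 (x) x 60 (y) mm, rise to 30 mm above the bench and leave 144 mm free between them along x for the tile's length; the long sides are open. Origin at the centre of its underside, x along its length from stop to stop, z up.
- pad (a point): Centre of the rubber pad's top face, 16 mm above the bench; axes as the bed's. The tile's underside centre belongs here, its x along the bed's x (either way round).
- pin: Loose push pin, about 60 g, hanging upright in the wooden block: square dark-wood handle 22 x 22 mm from 4 to 58 mm above the origin, round brass collar 28 mm wide and 4 mm thick from 0 to 4 mm, round steel shaft 8 mm in diameter from 0 down to -70 mm. Origin at the underside of the collar on the axis, which starts resting on the block's top, 75 mm above the bench; z up along the handle, x and y square to the handle's faces.
- pin_tip (a point): Lower end of the pin's steel shaft, 70 mm below the pin's origin.
- block: Fixed wooden block, 64 x 64 x 75 mm high, with one upright 11 mm hole right through it at its centre, in which the pin hangs by its collar. Lift the pin at least 75 mm to clear it. Origin at the centre of its underside, z up.
- control_box: Fixed grey metal box, 120 (x) x 90 (y) x 75 (z) mm, with a round gauge on its top, 40 mm wide, standing 5 mm high (centre 30 mm to +x of the box's centre), and a round hole 20 mm in diameter, 22 mm to -x of the centre. Origin at the centre of its underside, z up.
- well (a point): Centre of the mouth of the round hole, level with the box's top, 75 mm above the bench, z up. The hole is a straight upright well 20 mm in diameter; the button's flat white top, 17 mm wide, lies 35 mm below the mouth when not pressed.
- button (a joint): Travel of the recessed pump button, straight down: 0 m free, 0.008 m fully down. Spring return: begins to move at about 1.8 N, fully down at about 6 N, then a hard stop. It counts as held down beyond 0.0055 m.
- stone: Grey sharpening stone, loose, 150 (x) x 50 x 25 mm high, on the bench between the near things. Leave it. Origin at the centre of its underside.
- glue: White glue jar, loose, 56 mm in diameter, 95 mm high, standing on the bench between bed and box. Leave it. Origin at the centre of its underside.
- offcut: Small plain wooden offcut, loose, 70 (x) x 34 x 28 mm high, near the middle of the bench. Leave it. Origin at the centre of its underside.
Not all that is in view belongs to the job. Leave any red look-alike of the tile alone.

How it is judged:
By the outcome, as a careful person would: the job done as asked, in the order asked, and still so for the second after the job is handed in, while the arm keeps its last pose, push and grip.
It also fails if it takes over 51 s, if anything falls off the work surface, if the arm or the gripper's body presses on something with over 40 N, if the wrist force passes 120 N, or if a joint passes its speed limit or range.

## Working session

There is one attempt and no reset: what is moved stays moved. The work goes in short steps, Python scripts to look and compute and a tool call to move; the robot and the scene stay as the last step left them, time stands still between calls to the robot, and variables do not carry over. Pictures are saved under pics/ and viewed, about 8 in all and at most 12, crops included, and the job is handed in when it is done.

Besides the shell and the picture viewer there is one more tool, called after "Emit:" as name(argument=value, ...) on one line, values as JSON. play_rows: Moves the arm, as the interface text tells. Its arguments: {"type":"object","properties":{"increments":{"type":"array","items":{"type":"array","items":{"type":"array","items":{"type":"number"}}}},"fingers":{"type":"number"},"newtons":{"type":"number"}},"required":["increments"]}

```bash
mkdir -p pics; ls; cat > h.py <<'E'
import numpy as np, cv2
from station import read_state, vision, r
def cam(n, save=None):
    c=vision.camera(n)
    np.savez(f'{n}.npz',**c)
    if save: cv2.imwrite(f'pics/{save}.png',c['frame'][:,:,::-1])
    return c
def load(n): return dict(np.load(f'{n}.npz'))
def cloud(c):
    z=c['range_z'];K=c['intrinsics'];v,u=np.indices(z.shape)
    p=np.stack([(u-K[0,2])/K[0,0]*z,(v-K[1,2])/K[1,1]*z,z],-1)
    return p@c['extrinsics'][:3,:3].T+c['extrinsics'][:3,3]
def ray(c,u,v,h):
    K=c['intrinsics'];E=c['extrinsics']
    d=E[:3,:3]@np.array([(u-K[0,2])/K[0,0],(v-K[1,2])/K[1,1],1]);o=E[:3,3]
    return o+d*(h-o[2])/d[2]
E
python3 - <<'E'
from h import *
a=cam('scene','scene1');b=cam('side','side1');
im=np.hstack([a['frame'],b['frame']])
for c in(a,b): print(c['extrinsics'].round(3),c['intrinsics'][0])
s=read_state();print(s)
E
```

```text
pics
[[ 0.893  0.327 -0.309  0.874]
 [ 0.45  -0.641  0.622 -0.778]
 [ 0.005 -0.694 -0.72   1.076]
 [ 0.     0.     0.     1.   ]] [536.7081459    0.         273.72510394]
[[ 0.814 -0.388  0.432  0.026]
 [-0.581 -0.552  0.599 -0.507]
 [ 0.006 -0.738 -0.675  0.75 ]
 [ 0.     0.     0.     1.   ]] [385.43244887   0.         280.02025434]
{'time_s': 0.1, 'q': array([1.18141745e+00, 3.13909594e-01, 4.50974458e-02, 1.30359564e+00,
       3.43047243e-05, 1.43120395e+00]), 'qd': array([ 0.00049049, -0.0026253 ,  0.00031796,  0.00142846, -0.00033662,
       -0.00029319]), 'joint_torque': array([ 4.04489037e-03, -4.81725848e+01,  2.99243921e+01,  1.27438360e-02,
       -9.59817135e-05,  2.33035905e-06]), 'ee_pos': array([0.1419611 , 0.55673653, 0.23050896]), 'orientation': array([ 1.24568792e-01,  9.92210646e-01, -7.73229492e-04, -2.27184313e-04]), 'contact_force': array([-0.20449844,  0.18951464, -0.28199621]), 'wrist_torque': array([-0.03325261,  0.00748773, -0.00629792]), 'grip_width': 0.08527941669156465}
```

View pics/scene1.png

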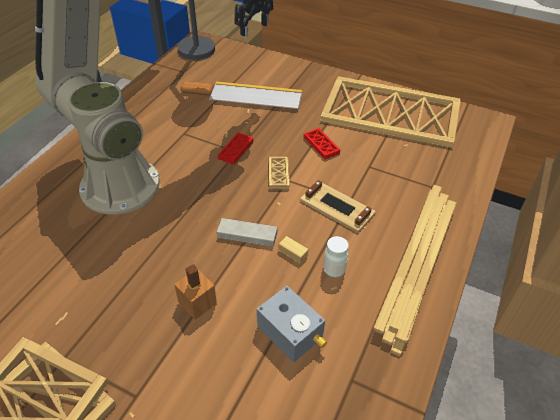

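View pics/side1.png

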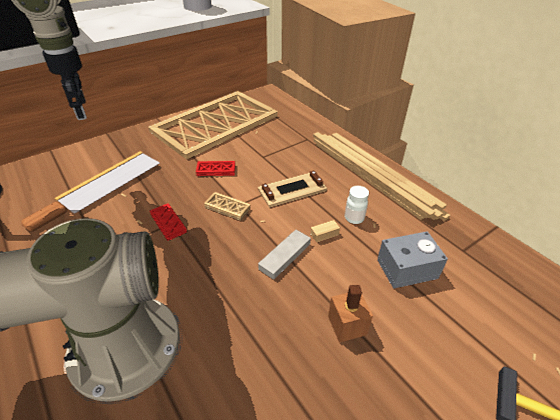

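Both views show the same layout. These could be taken for the tile (scene pixels):
- small light-wood lattice (279,173)
- red lattices (236,149) and (322,143)
- plain offcut (293,250)
- big lattice frames (390,110) and (50,385)

I choose (279,173): it is small, light wood and has diagonal bars. The bed is at (338,205), the block and pin at (195,290), and the box at (291,322) with its well at (283,308).

```bash
cat > m.py <<'E'
from h import *
cs=[load('scene'),load('side')]
def rect(pts):
    (c,s,a)=cv2.minAreaRect((pts*1000).astype(np.float32)); 
    if s[0]<s[1]: a+=90;s=s[::-1]
    return np.round(c,1),np.round(s,1),round((a+90)%180-90,1)
def at(c,u,v): return cloud(c)[v,u].round(3)
P0=cloud(cs[0]);
for n,u,v in [('tile',279,173),('bed',338,205),('block',195,290),('well',283,308),('gauge',300,323),('stone',247,232),('offcut',293,250),('glue',337,244)]:
    print(n,at(cs[0],u,v))
def comp(c,u,v,r,zlo,zhi):
    P=cloud(c); q=P[v,u]
    m=(P[...,2]>zlo)&(P[...,2]<zhi)&(np.hypot(P[...,0]-q[0],P[...,1]-q[1])<r)&(c['range_z']>0)
    n,l=cv2.connectedComponents(m.astype(np.uint8)); 
    big=np.argmax(np.bincount(l.ravel())[1:])+1
    return P[l==big][:,:2]
for i,c in enumerate(cs):
    for n,uv,r,a,b in [('tile',[(279,173),(228,206)],.09,.005,.03),('bed',[(338,205),(292,188)],.13,.006,.04),('block',[(190,290),(345,315)],.06,.065,.082),('pin',[(193,275),(353,295)],.05,.11,.145),('boxtop',[(295,310),(412,250)],.09,.065,.0775),('gauge',[(300,323),(427,246)],.05,.0785,.09),('stone',[(247,232),(285,253)],.1,.01,.04),('offcut',[(293,250),(325,231)],.06,.01,.04),('glue',[(337,242),(357,192)],.06,.08,.11)]:
        try:
            p=comp(c,*uv[i],r,a,b);print(i,n,len(p),*rect(p))
        except Exception as e: print(i,n,e)
E
python3 m.py
python3 - <<'E'
from h import *
a=load('scene')['frame'][125:345,160:400,::-1];b=load('side')['frame'][140:340,190:460,::-1]
cv2.imwrite('pics/crop1.png',cv2.resize(a,None,fx=3.2,fy=2.7,interpolation=2)[:600,:800])
E
```

```text
tile [0.384 0.243 0.006]
bed [0.587 0.192 0.016]
block [ 0.417 -0.246  0.074]
well [ 0.606 -0.188  0.054]
gauge [ 0.661 -0.219  0.078]
stone [ 0.417 -0.009  0.024]
offcut [ 0.548 -0.011  0.027]
glue [0.654 0.002 0.096]
0 tile 592 [379.6 243.8] [138.9  56.9] -62.1
0 bed 1753 [582.6 197.8] [189.7  96.6] -11.4
0 block 604 [ 406.6 -234.8] [68.2 65.8] -20.4
0 pin 152 [ 405.8 -234.5] [26.6 22.8] -36.5
0 boxtop 1761 [ 631.1 -206. ] [123.8  92.5] -21.6
0 gauge 176 [ 659.8 -217.3] [39.7 38. ] -64.5
0 stone 1056 [411.3  -1.6] [149.7  60.9] 16.5
0 offcut 412 [543.   -0.6] [71.2 38.3] -11.4
0 glue 338 [653.9   1.9] [49.4 48.3] -35.7
1 tile 695 [380.6 241.5] [122.3  59.8] -61.6
1 bed 1315 [581.2 200.1] [190.4  95. ] -11.5
1 block 739 [ 405.1 -233.7] [65.5 65.1] 70.0
1 pin 192 [ 404.7 -233.6] [23.  22.6] 52.0
1 boxtop 1466 [ 631.  -204.8] [123.   93.5] -21.8
1 gauge 124 [ 659.1 -217.1] [37.9 37.5] -24.1
1 stone 1090 [409.8   0. ] [151.4  52.4] 14.8
1 offcut 365 [541.    0.6] [71.1 36. ] -12.0
1 glue 251 [652.    3.8] [49.9 48.8] 58.7
```

View pics/crop1.png

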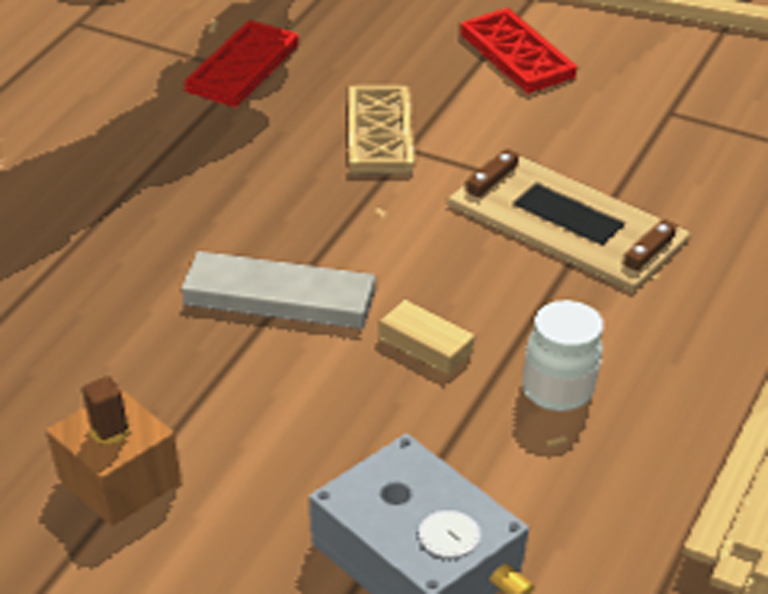

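The crop shows the light lattice at about (279,173), back down and free of neighbours, so it is the tile. The two red ones are decoys.

```bash
cat >> h.py <<'E'
from scipy.spatial.transform import Rotation as R
def goal(x,y,z,yaw,pivot=True):
    "turn about tool z (first), then shift in turned tool axes; also tilt error"
    s=read_state();T=R.from_quat(s['orientation']).as_matrix()
    cur=np.degrees(np.arctan2(T[1,1],T[0,1]));d=(yaw-cur+90)%180-90
    ya=np.radians(cur+d);ty=np.array([np.cos(ya),np.sin(ya),0]);tz=np.array([0,0,-1.]);tx=np.cross(ty,tz)
    D=(np.array([x,y,z])-s['ee_pos'])*1000
    print('turn z',round(-d,1),'shift',np.round([D@tx,D@ty,D@tz],1),'tilt',(T[:,2]*57.3).round(2)[:2],'t',round(s['time_s'],2),'F',s['contact_force'].round(1),'w',round(s['grip_width'],4))
E
python3 -c "
from h import *
goal(.380,.242,.15,28)"
```

```text
turn z 47.7 shift [-389.6   62.4   80.5] tilt [-0.04 -0.08] t 0.1 F [-0.2  0.2 -0.3] w 0.0853
```

Emit:
play_rows(increments=[[[0,0,0,0,0,6],[0,0,0,0,0,6],[0,0,0,0,0,6],[0,0,0,0,0,6],[0,0,0,0,0,6],[0,0,0,0,0,6],[0,0,0,0,0,6],[0,0,0,0,0,5.7],[-35,6,7,0,0,0],[-35,6,7,0,0,0],[-35,6,7,0,0,0],[-35,6,7,0,0,0],[-35,6,7,0,0,0],[-35,6,7,0,0,0],[-35,6,7,0,0,0],[-35,6,7,0,0,0],[-35,6,7,0,0,0],[-35,6,7,0,0,0],[-39,2,10,0,0,0],[0,0,0,0,0,0]]], fingers=-1)

```text
time_s: 1.77
ee_pos: [0.3817, 0.2376, 0.1495]
orientation: [0.518, 0.855, -0.002, 0.0]
contact_force: [-0.4, -0.0, -0.2]
grip_width: 0.085
```

```bash
python3 -c "
from h import *
goal(.380,.242,0,28)
c=cam('wrist','wrist1');print(c['extrinsics'].round(3),c['intrinsics'].round(0))
P=cloud(c);m=(P[...,2]>.007)&(P[...,2]<.028)&(c['range_z']>0)&(np.hypot(P[...,0]-.38,P[...,1]-.242)<.085)
from scipy import ndimage
import m as M
for i,uv in enumerate([0]):
  n,l=cv2.connectedComponents(m.astype(np.uint8));b=np.argmax(np.bincount(l.ravel())[1:])+1;print(M.rect(P[l==b][:,:2]))
" | grep -v '^[01] '
```

```text
turn z -0.5 shift [  4.6   0.5 149.5] tilt [-0.06 -0.17] t 1.77 F [-0.4 -0.  -0.2] w 0.085
[[ 0.886  0.442  0.138  0.346]
 [ 0.463 -0.844 -0.271  0.305]
 [-0.003  0.304 -0.953  0.291]
 [ 0.     0.     0.     1.   ]] [[374.   0. 277.]
 [  0. 374. 212.]
 [  0.   0.   1.]]
tile [0.384 0.243 0.006]
bed [0.587 0.192 0.016]
block [ 0.417 -0.246  0.074]
well [ 0.606 -0.188  0.054]
gauge [ 0.661 -0.219  0.078]
stone [ 0.417 -0.009  0.024]
offcut [ 0.548 -0.011  0.027]
glue [0.654 0.002 0.096]
(array([382.2, 242.1]), array([120.4,  56. ]), -62.0)
```

View pics/wrist1.png

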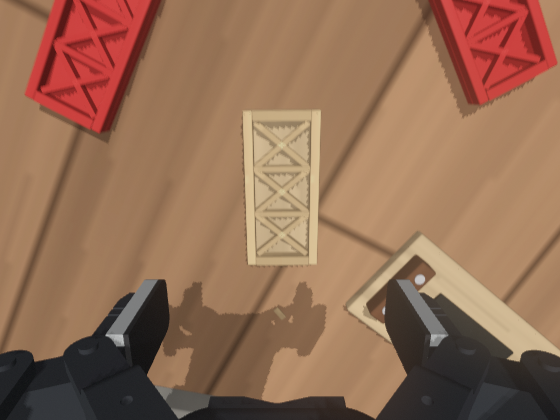

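The wrist view shows the tile at (282,188), a clean 120x56 mm rectangle at yaw -62°. I'm descending now.

Emit:
play_rows(increments=[[[3.7,2.3,10,0,0,-0.5],[0,0,30,0,0,0],[0,0,30,0,0,0],[0,0,30,0,0,0],[0,0,25,0,0,0],[0,0,14,0,0,0],[0,0,8,0,0,0],[0,0,0,0,0,0],[0,0,0,0,0,0]]])

```text
time_s: 2.57
ee_pos: [0.3792, 0.2482, 0.0043]
orientation: [0.51, 0.86, -0.0, -0.0]
contact_force: [1.0, -0.1, 0.3]
grip_width: 0.0855
```

Emit:
play_rows(increments=[[[0,0,0,0,0,0],[0,0,0,0,0,0],[0,0,0,0,0,0],[0,0,0,0,0,0],[0,0,0,0,0,0],[0,0,0,0,0,0],[0,0,0,0,0,0],[0,0,0,0,0,0]]], fingers=1, newtons=40)

```text
time_s: 3.23
ee_pos: [0.3809, 0.2478, 0.0056]
orientation: [0.511, 0.859, 0.001, 0.001]
contact_force: [-1.5, 0.8, 6.5]
grip_width: 0.0545
```

Emit:
play_rows(increments=[[[0,0,-10,0,0,0],[0,0,-25,0,0,0],[0,0,-30,0,0,0],[0,0,-30,0,0,0],[0,0,-15,0,0,0],[0,0,0,0,0,0],[0,0,0,0,0,0],[0,0,0,0,0,0]]])

```text
time_s: 3.9
ee_pos: [0.3793, 0.2468, 0.1138]
orientation: [0.512, 0.859, -0.0, -0.0]
contact_force: [-0.8, -0.2, -0.6]
grip_width: 0.055
```

```bash
cat > held.py <<'E'
from h import *
s=read_state();c=cam('wrist','wrist2');P=cloud(c)
T=R.from_quat(s['orientation']).as_matrix()
L=(P-s['ee_pos'])@T*1000
h=(c['range_z']>0)&(abs(L[...,2])<40)
f=c['frame'].astype(int);lw=(f[...,0]>120)&(f[...,0]-f[...,2]>25)
m=(h&lw).astype(np.uint8)
n,l=cv2.connectedComponents(m);b=np.argmax(np.bincount(l.ravel())[1:])+1
q=L[l==b];print(len(q),'toolxyz min/max',np.percentile(q,1,axis=0).round(1),np.percentile(q,99,axis=0).round(1),cv2.minAreaRect(q[:,:2].astype(np.float32)))
goal(.582,.199,.12,78.5)
E
python3 held.py
```

```text
32665 toolxyz min/max [-53.1 -28.1 -12.9] [54.6 26.3 -0.2] ((-2.177745819091797, 0.11233139038085938), (113.97217559814453, 58.436580657958984), 0.3245457410812378)
turn z -50.0 shift [-208.5   -6.2   -6.7] tilt [-0.09 -0.03] t 3.95 F [-0.3  0.1 -1.8] w 0.0546
```

View pics/wrist2.png

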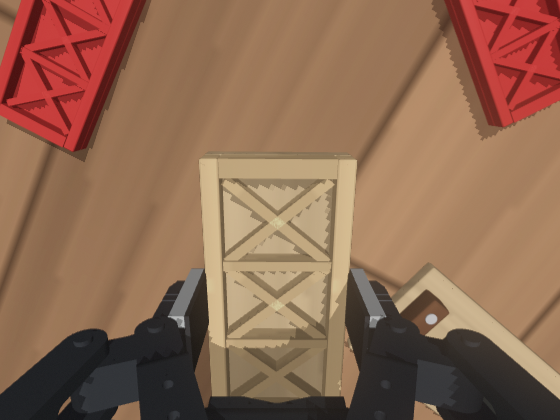

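The tile is held straight, with its centre about 5.4 mm to tool -x of the TCP. I'm going above the bed for a look.

Emit:
play_rows(increments=[[[0,0,0,0,0,-6.25],[0,0,0,0,0,-6.25],[0,0,0,0,0,-6.25],[0,0,0,0,0,-6.25],[0,0,0,0,0,-6.25],[0,0,0,0,0,-6.25],[0,0,0,0,0,-6.25],[0,0,0,0,0,-6.25],[-15,-1,-1,0,0,0],[-30,-1,-1,0,0,0],[-30,-1,-1,0,0,0],[-30,-1,-1,0,0,0],[-30,-1,-1,0,0,0],[-30,-1,-1,0,0,0],[-25,0,0,0,0,0],[-13,0,0,0,0,0],[0,0,0,0,0,0],[0,0,0,0,0,0],[0,0,0,0,0,0]]])

```text
time_s: 5.53
ee_pos: [0.5764, 0.2004, 0.119]
orientation: [0.101, 0.995, -0.0, -0.001]
contact_force: [0.4, -0.8, -0.5]
grip_width: 0.0544
```

```bash
python3 -c "
from h import *
goal(.582,.199,.0216,78.5)
c=cam('wrist','wrist3');c2=cam('scene');P=cloud(c);s=read_state();T=R.from_quat(s['orientation']).as_matrix()
L=(P-s['ee_pos'])@T*1000
ok=c['range_z']>0
def st(n,m):
  q=P[m][:,:2]*1000
  print(n,m.sum(),cv2.minAreaRect(q.astype(np.float32)) if m.sum()>20 else '', 'tool',L[m].min(0).round(1) ,L[m].max(0).round(1))
st('stop',ok&(P[...,2]>.022)&(P[...,2]<.04))
st('board',ok&(P[...,2]>.007)&(P[...,2]<.018))
"
```

```text
turn z -0.1 shift [-5.8 -0.2 97.4] tilt [-0.16 -0.02] t 5.53 F [ 0.4 -0.8 -0.5] w 0.0544
stop 4191 ((539.5150146484375, 101.80130004882812), (98.19381713867188, 286.5133361816406), 29.26103973388672) tool [ -95.3 -197.5   79.8] [81.4 29.9 97.9]
board 10145 ((499.81732177734375, 165.0873260498047), (164.08042907714844, 423.9812927246094), 22.109024047851562) tool [-100.3 -196.9  101.8] [130.9 171.6 113. ]
```

View pics/wrist3.png

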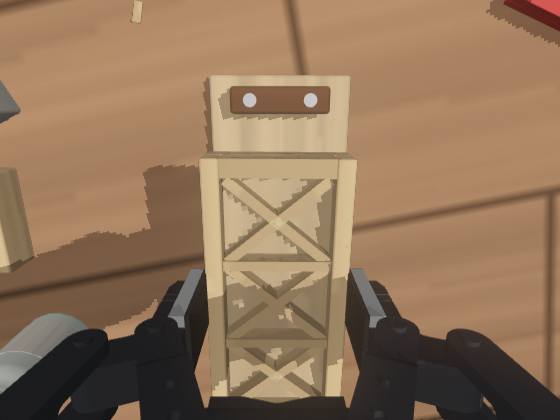

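The view shows the tile square over the bed, with the far stop at (280,99) in line with it. I'm measuring the stop and the board.

```bash
python3 -c "
from h import *
c=load('wrist');P=cloud(c);s=read_state();T=R.from_quat(s['orientation']).as_matrix()
L=(P-s['ee_pos'])@T*1000
w=np.zeros((420,560),bool);w[60:152,190:370]=1
for n,a,b in(('stop',.025,.04),('board',.007,.018)):
  m=(P[...,2]>a)&(P[...,2]<b)&w&(c['range_z']>0)
  print(n,cv2.minAreaRect(L[m][:,:2].astype(np.float32)),cv2.minAreaRect(P[m][:,:2].astype(np.float32)*1000),L[m].min(0),L[m].max(0), P[m][:,2].mean())
m=(abs(L[...,2])<16)&w|0
import cv2
w[:]=0;w[153:260,195:362]=1
m=w&(abs(L[...,2])<14)&(c['range_z']>0)
print('tile',cv2.minAreaRect(L[m][:,:2].astype(np.float32)),L[m].max(0),L[m].min(0))
"
```

```text
stop ((73.62149047851562, 0.03157615661621094), (59.830474853515625, 15.55698299407959), 89.99327087402344) ((503.9739990234375, 215.5491180419922), (59.82997131347656, 15.55872631072998), 78.49638366699219) [ 65.84181597 -29.88295978  87.47018352] [81.40113827 29.94746385 94.36255678] 0.029387243922448885
board ((64.49166870117188, -0.10181427001953125), (48.062767028808594, 90.2155532836914), 0.26567327976226807) ((512.8687133789062, 213.59288024902344), (90.2150650024414, 48.063514709472656), 78.22770690917969) [ 40.25150946 -45.15193372 105.8677067 ] [ 88.38188132  45.04933596 111.77454904] 0.011370898416384067
tile ((35.058204650878906, -1.4133663177490234), (41.32966995239258, 56.230934143066406), 0.6226326823234558) [55.78294523 26.754954    3.81946489] [ 14.33071716 -29.59794603 -13.2146744 ]
```

Emit:
play_rows(increments=[[[-1.5,0.8,10,0,0,0],[0,0,20,0,0,0],[0,0,20,0,0,0],[0,0,20,0,0,0],[0,0,12,0,0,0],[0,0,6,0,0,0],[0,0,3,0,0,0],[0,0,2,0,0,0],[0,0,0,0,0,0],[0,0,0,0,0,0],[0,0,0,0,0,0]]])

```text
time_s: 6.55
ee_pos: [0.5798, 0.2014, 0.0283]
orientation: [0.1, 0.995, 0.0, 0.001]
contact_force: [-0.9, 1.2, 0.4]
grip_width: 0.0549
```

```bash
cat > chk.py <<'E'
from h import *
import sys
c=cam('wrist',sys.argv[1]);P=cloud(c);s=read_state();T=R.from_quat(s['orientation']).as_matrix()
L=(P-s['ee_pos'])@T*1000
print(s['ee_pos'].round(4),s['contact_force'].round(1),s['grip_width'])
f=c['frame'].astype(int);br=(f.sum(-1)<260)&(f[...,0]>f[...,2]+15)
m=(P[...,2]>.024)&(P[...,2]<.04)&(c['range_z']>0)&br&(L[...,0]>50)&(L[...,0]<110)&(abs(L[...,1])<60)
print('stop',cv2.minAreaRect(L[m][:,:2].astype(np.float32)))
m=(c['range_z']>0)&(f.sum(-1)>300)&(P[...,2]>.027)&(P[...,2]<.045)&(L[...,0]<64)&(L[...,0]>30)&(abs(L[...,1])<40)
print('tile',cv2.minAreaRect(L[m][:,:2].astype(np.float32)),np.percentile(L[m],[1,99],axis=0).round(1),P[m][:,2].max())
E
python3 chk.py wrist4
```

```text
[0.5798 0.2014 0.0282] [-0.5 -1.  -0.7] 0.054861662004744675
stop ((74.67021179199219, -1.2993087768554688), (14.158401489257812, 60.12415313720703), 3.234436273574829)
tile ((42.910972595214844, -0.9322776794433594), (25.903362274169922, 56.20262145996094), 0.1304338574409485) [[ 30.3 -28.2 -13.1]
 [ 55.7  26.4  -0.4]] 0.04241243893480562
```

Emit:
play_rows(increments=[[[1,-0.4,0,0,0,0],[0,0,2,0,0,0],[0,0,2,0,0,0],[0,0,1.5,0,0,0],[0,0,0,0,0,0],[0,0,0,0,0,0],[0,0,0,0,0,0]]])

```text
time_s: 7.18
ee_pos: [0.578, 0.201, 0.0217]
orientation: [0.1, 0.995, 0.0, -0.0]
contact_force: [-0.5, -0.6, 0.6]
grip_width: 0.0544
```

```bash
python3 chk.py wrist5
```

```text
[0.578  0.201  0.0218] [-0.9 -0.7  0.6] 0.054878539680571166
stop ((75.2541275024414, -0.607086181640625), (15.522245407104492, 60.005577087402344), 0.04416223242878914)
tile ((43.03639602661133, -1.018533706665039), (26.061172485351562, 56.24326705932617), 0.04749125987291336) [[ 30.4 -28.4 -13.1]
 [ 55.8  26.4  -5.7]] 0.03582364751292136
```

Emit:
play_rows(increments=[[[-0.6,0.3,0.6,0,0,0],[0,0,0.5,0,0,0],[0,0,0,0,0,0],[0,0,0,0,0,0]]])

```text
time_s: 7.57
ee_pos: [0.5782, 0.2011, 0.0217]
orientation: [0.1, 0.995, -0.0, -0.0]
contact_force: [-3.8, -1.8, 8.4]
grip_width: 0.055
```

Emit:
play_rows(increments=[[[0,0,0,0,0,0],[0,0,0,0,0,0],[0,0,0,0,0,0],[0,0,0,0,0,0],[0,0,0,0,0,0],[0,0,0,0,0,0],[0,0,-15,0,0,0],[0,0,-30,0,0,0],[0,0,-40,0,0,0],[0,0,-40,0,0,0],[0,0,-30,0,0,0],[0,0,0,0,0,0],[0,0,0,0,0,0]]], fingers=-1)

```text
time_s: 8.65
ee_pos: [0.5804, 0.2016, 0.1784]
orientation: [0.1, 0.995, 0.001, 0.003]
contact_force: [-0.2, -0.9, -0.9]
grip_width: 0.0851
```

```bash
python3 - <<'E'
from h import *
goal(.405,-.234,.22,53)
c=cam('wrist','wrist6');P=cloud(c);s=read_state();T=R.from_quat(s['orientation']).as_matrix()
L=(P-s['ee_pos'])@T*1000;ok=(c['range_z']>0)&(np.hypot(P[...,0]-.582,P[...,1]-.199)<.12)
f=c['frame'].astype(int)
t=ok&(P[...,2]>.022)&(P[...,2]<.042);br=f.sum(-1)<250
for n,m in(('all',ok&(P[...,2]>.007)),('high',t),('tile',t&(f.sum(-1)>300)),('stops',t&br)):
  k,l=cv2.connectedComponents(m.astype(np.uint8))
  for b in range(1,k):
    if (l==b).sum()>300: print(n,(l==b).sum(),cv2.minAreaRect((P[l==b][:,:2]*1000).astype(np.float32)),P[l==b][:,2].max())
E
```

```text
turn z 25.5 shift [-122.1 -453.4  -41.6] tilt [0.31 0.07] t 8.65 F [-0.2 -0.9 -0.9] w 0.0851
all 23187 ((581.7711181640625, 199.3553924560547), (90.23365020751953, 188.6739044189453), 78.3686752319336) 0.03562656349234378
all 33801 ((576.3743286132812, 201.77198791503906), (145.32054138183594, 30.972475051879883), 78.47744750976562) 0.2648112748214411
high 1829 ((504.10009765625, 215.4333953857422), (59.875858306884766, 15.656719207763672), 78.50448608398438) 0.032923565353031925
high 10255 ((582.5974731445312, 198.63128662109375), (56.1783447265625, 120.8818588256836), 78.01265716552734) 0.03562656349234378
high 1340 ((660.3479614257812, 183.24757385253906), (58.95494079589844, 17.289306640625), 78.61543273925781) 0.03190814028649819
tile 10233 ((582.5974731445312, 198.63128662109375), (56.1783447265625, 120.8818588256836), 78.01265716552734) 0.03562656349234378
```

View pics/wrist6.png

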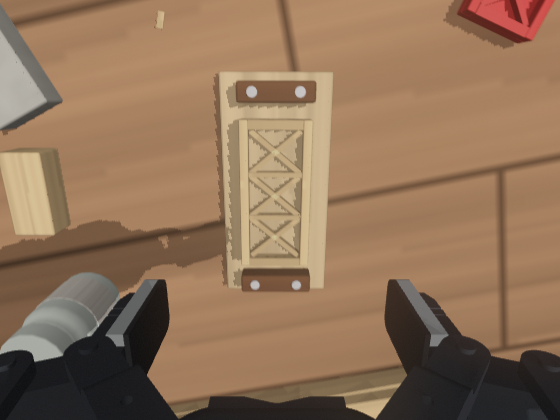

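The tile lies within about 1 mm of centre and square between the stops (tile 582.6,198.6; stop midpoint 582.2,199.3). It is released. Next is the pin.

Emit:
play_rows(increments=[[[0,0,-10,0,0,6.4],[0,0,-16,0,0,6.4],[0,0,-16,0,0,6.4],[0,0,0,0,0,6.3],[-6,-22,0,0,0,0],[-9,-35,0,0,0,0],[-9,-35,0,0,0,0],[-9,-35,0,0,0,0],[-9,-35,0,0,0,0],[-9,-35,0,0,0,0],[-9,-35,0,0,0,0],[-9,-35,0,0,0,0],[-9,-35,0,0,0,0],[-9,-35,0,0,0,0],[-9,-35,0,0,0,0],[-9,-35,0,0,0,0],[-9,-30,0,0,0,0],[-8,-16,0,0,0,0],[0,0,0,0,0,0],[0,0,0,0,0,0]]])

```text
time_s: 10.37
ee_pos: [0.4023, -0.234, 0.2159]
orientation: [0.319, 0.948, 0.001, -0.002]
contact_force: [1.1, 1.1, 0.7]
grip_width: 0.0854
```

```bash
cat > pin.py <<'E'
from h import *
c=cam('wrist','wrist7');P=cloud(c)
ok=(c['range_z']>0)&(np.hypot(P[...,0]-.405,P[...,1]+.234)<.045)
for n,a,b in(('handletop',.127,.14),('block',.068,.0775)):
  m=ok&(P[...,2]>a)&(P[...,2]<b);print(n,m.sum(),cv2.minAreaRect((P[m][:,:2]*1000).astype(np.float32)),np.median(P[m][:,2]))
goal(.405,-.234,.09,53)
E
python3 pin.py
```

```text
handletop 1104 ((405.583740234375, -233.78573608398438), (22.050682067871094, 21.905654907226562), 58.47765350341797) 0.1321437852340487
block 4762 ((405.75146484375, -234.12445068359375), (64.10489654541016, 64.42826080322266), 70.26570892333984) 0.07447160263757555
turn z -0.1 shift [ -2.4   0.8 126.2] tilt [-0.13  0.15] t 10.42 F [0.1 0.2 0.6] w 0.0856
```

View pics/wrist7.png

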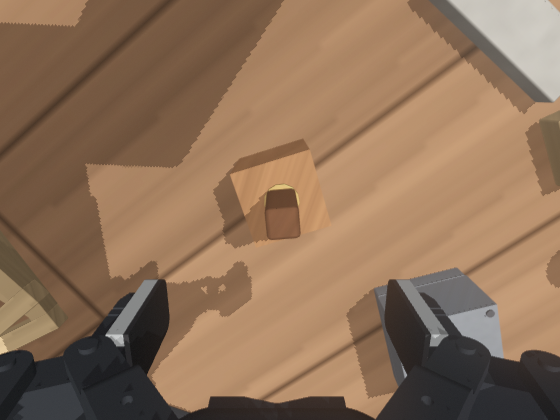

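The pin handle is at (283,215), upright in its block. I'm descending and gripping.

Emit:
play_rows(increments=[[[-2.8,1.3,10,0,0,-2],[0,0,30,0,0,0],[0,0,30,0,0,0],[0,0,26,0,0,0],[0,0,18,0,0,0],[0,0,8,0,0,0],[0,0,4,0,0,0],[0,0,0,0,0,0],[0,0,0,0,0,0],[0,0,0,0,0,0]]])

```text
time_s: 11.25
ee_pos: [0.4074, -0.235, 0.0929]
orientation: [0.301, 0.954, -0.0, 0.001]
contact_force: [-0.3, -0.6, -0.2]
grip_width: 0.0854
```

Emit:
play_rows(increments=[[[0,0,0,0,0,0],[0,0,0,0,0,0],[0,0,0,0,0,0],[0,0,0,0,0,0],[0,0,0,0,0,0],[0,0,0,0,0,0],[0,0,0,0,0,0],[0,0,0,0,0,0],[0,0,0,0,0,0],[0,0,0,0,0,0]]], fingers=1, newtons=80)

```text
time_s: 12.08
ee_pos: [0.4067, -0.2348, 0.092]
orientation: [0.301, 0.954, -0.0, 0.0]
contact_force: [0.0, 1.6, 4.7]
grip_width: 0.0209
```

Emit:
play_rows(increments=[[[0,0,-5,0,0,0],[0,0,-15,0,0,0],[0,0,-25,0,0,0],[0,0,-25,0,0,0],[0,0,-25,0,0,0],[0,0,-15,0,0,0],[0,0,0,0,0,0],[0,0,0,0,0,0],[0,0,0,0,0,0]]])

```text
time_s: 12.83
ee_pos: [0.4058, -0.2341, 0.2005]
orientation: [0.301, 0.954, 0.0, -0.001]
contact_force: [-0.3, 0.2, -1.7]
grip_width: 0.021
```

```bash
python3 - <<'E'
from h import *
goal(.6106,-.1974,.20,57)
a=cam('scene');b=cam('side');s=read_state();p=s['ee_pos'];print(p,s['orientation'])
ims=[]
for c in(a,b):
  K=c['intrinsics'];E=c['extrinsics'];q=E[:3,:3].T@(p-[0,0,.05]-E[:3,3]);u,v=(K@q/q[2])[:2];print(u,v)
  u,v=int(u),int(v);ims.append(cv2.resize(c['frame'][v-50:v+50,u-50:u+50,::-1],(400,400),interpolation=cv2.INTER_NEAREST))
  # vertical axis columns projected of nominal pin
  for h in(-.017,-.087):
    q=E[:3,:3].T@(p+[0,0,h]-E[:3,3]);x,y=(K@q/q[2])[:2];print('nominal',h,((x-u+50)*4).round(),((y-v+50)*4).round())
cv2.imwrite('pics/pin8.png',np.hstack(ims))
E
```

```text
turn z -2.0 shift [-151.8  142.4    0.5] tilt [-0.09  0.07] t 12.83 F [-0.3  0.2 -1.7] w 0.021
[ 0.40557625 -0.23392252  0.20007209] [ 3.00816036e-01  9.53680956e-01  6.13857757e-04 -1.40358563e-03]
190.21637333911715 263.51041031799565
nominal -0.017 194.0 164.0
nominal -0.087 208.0 243.0
357.2322767516813 283.5984540321005
nominal -0.017 211.0 159.0
nominal -0.087 190.0 248.0
```

View pics/pin8.png

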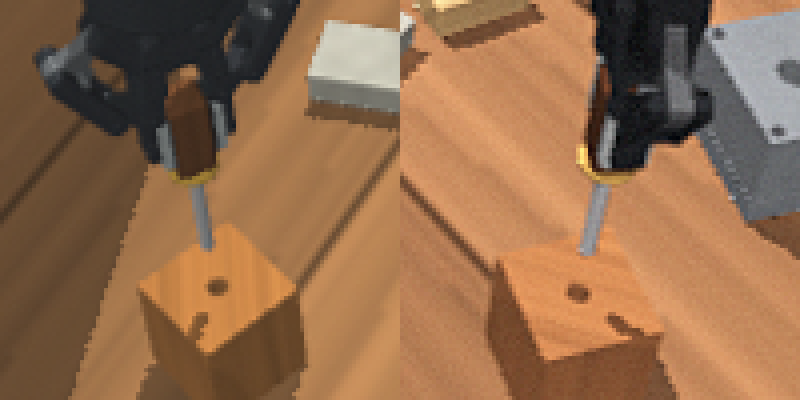

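The pin hangs straight and upright in the jaws, with its tip at (207,248) and (588,253) in the two crops, clear of the block. I'm refining the well from both views.

```bash
python3 - <<'E'
from h import *
for n in('scene','side'):
  c=load(n);K=c['intrinsics'];E=c['extrinsics'];P=cloud(c)
  q=E[:3,:3].T@(np.array([.6106,-.1974,.075])-E[:3,3]);u,v=(K@q/q[2])[:2];u,v=int(u),int(v)
  g=c['frame'].sum(-1)[v-9:v+10,u-11:u+12];m=(g<0.62*np.median(g)).astype(np.uint8)
  k,l,st,ce=cv2.connectedComponentsWithStats(m);b=1+np.argmax(st[1:,4])
  uu,vv=ce[b]+[u-11,v-9];print(n,(u,v),st[b],uu,vv,ray(c,uu,vv,.075).round(4))
E
```

```text
scene (283, 306) [ 7  7  9  8 55] 283.1818181818182 307.43636363636364 [ 0.6113 -0.1985  0.075 ]
side (406, 250) [ 7  7  8  6 33] 405.3939393939394 250.72727272727272 [ 0.6093 -0.1967  0.075 ]
```

Emit:
play_rows(increments=[[[0,0,0,0,0,-2],[-15,14,0,0,0,0],[-25,23,0,0,0,0],[-25,23,0,0,0,0],[-25,23,0,0,0,0],[-25,23,0,0,0,0],[-20,20,0,0,0,0],[-12,12,0,0,0,0],[-5,4,0,0,0,0],[0,0,0,0,0,0],[0,0,0,0,0,0],[0,0,0,0,0,0]]])

```text
time_s: 13.93
ee_pos: [0.6099, -0.1985, 0.2012]
orientation: [0.284, 0.959, 0.0, -0.001]
contact_force: [-0.6, -1.3, -0.8]
grip_width: 0.0211
```

```bash
python3 - <<'E'
from h import *
goal(.6106,-.1974,.15,57)
c=cam('wrist','wrist9');P=cloud(c);s=read_state();ok=(c['range_z']>0)&(np.hypot(P[...,0]-.631,P[...,1]+.2055)<.09)
for n,a,b in(('box',.068,.0775),('gauge',.0785,.09)):
  m=ok&(P[...,2]>a)&(P[...,2]<b);k,l=cv2.connectedComponents(m.astype(np.uint8));j=np.argmax(np.bincount(l.ravel())[1:])+1
  print(n,m.sum(),cv2.minAreaRect((P[l==j][:,:2]*1000).astype(np.float32)),np.median(P[l==j][:,2]))
E
```

```text
turn z -0.1 shift [ 0.   1.3 51.2] tilt [-0.1   0.03] t 13.93 F [-0.6 -1.3 -0.8] w 0.0211
box 12077 ((631.4881591796875, -205.827392578125), (90.19418334960938, 120.61575317382812), 68.75094604492188) 0.07445362761930674
gauge 132 ((656.21044921875, -200.64654541015625), (9.327062606811523, 18.040796279907227), 78.2610855102539) 0.07910736145117644
```

View pics/wrist9.png

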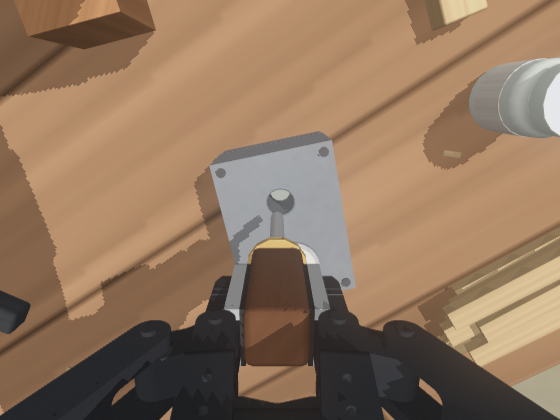

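The tip at (278,215) is lined up with the well at (280,200). I'm lowering in.

Emit:
play_rows(increments=[[[-0.5,1.2,5,0,0,0],[0,0,10,0,0,0],[0,0,15,0,0,0],[0,0,15,0,0,0],[0,0,10,0,0,0],[0,0,5,0,0,0],[0,0,2,0,0,0],[0,0,0,0,0,0],[0,0,0,0,0,0],[0,0,0,0,0,0]]])

```text
time_s: 14.82
ee_pos: [0.6129, -0.1979, 0.1406]
orientation: [0.284, 0.959, -0.0, 0.001]
contact_force: [0.6, 0.4, -0.3]
grip_width: 0.0212
```

Emit:
play_rows(increments=[[[0,0,2,0,0,0],[0,0,2,0,0,0],[0,0,2,0,0,0],[0,0,0,0,0,0],[0,0,0,0,0,0],[0,0,0,0,0,0]]])

```text
time_s: 15.32
ee_pos: [0.6123, -0.1976, 0.1336]
orientation: [0.284, 0.959, 0.0, -0.0]
contact_force: [-0.3, 0.3, -0.5]
grip_width: 0.0213
```

Emit:
play_rows(increments=[[[0,0,2,0,0,0],[0,0,2,0,0,0],[0,0,2,0,0,0],[0,0,0,0,0,0],[0,0,0,0,0,0],[0,0,0,0,0,0]]])

```text
time_s: 15.82
ee_pos: [0.6123, -0.1976, 0.1276]
orientation: [0.284, 0.959, 0.0, -0.0]
contact_force: [1.0, -0.3, -0.5]
grip_width: 0.0214
```

Emit:
play_rows(increments=[[[0,0,2,0,0,0],[0,0,1,0,0,0],[0,0,0,0,0,0],[0,0,0,0,0,0],[0,0,0,0,0,0]]])

```text
time_s: 16.23
ee_pos: [0.6125, -0.1977, 0.125]
orientation: [0.284, 0.959, -0.0, 0.0]
contact_force: [0.4, 0.2, 2.7]
grip_width: 0.0211
```

Emit:
play_rows(increments=[[[0,0,1,0,0,0],[0,0,1,0,0,0],[0,0,0,0,0,0],[0,0,0,0,0,0],[0,0,0,0,0,0]]])

```text
time_s: 16.65
ee_pos: [0.6125, -0.1977, 0.1229]
orientation: [0.284, 0.959, 0.0, 0.0]
contact_force: [-0.3, -0.3, 2.5]
grip_width: 0.0208
```

Emit:
play_rows(increments=[[[0,0,1,0,0,0],[0,0,1,0,0,0],[0,0,1,0,0,0],[0,0,0,0,0,0],[0,0,0,0,0,0],[0,0,0,0,0,0]]])

```text
time_s: 17.15
ee_pos: [0.6125, -0.1977, 0.1199]
orientation: [0.284, 0.959, 0.0, 0.0]
contact_force: [0.1, 0.2, 5.0]
grip_width: 0.021
```

Emit:
play_rows(increments=[[[0,0,1,0,0,0],[0,0,0.5,0,0,0],[0,0,0,0,0,0],[0,0,0,0,0,0],[0,0,0,0,0,0]]])

```text
time_s: 17.57
ee_pos: [0.6126, -0.1977, 0.1189]
orientation: [0.284, 0.959, -0.0, 0.001]
contact_force: [0.1, -0.3, 7.0]
grip_width: 0.0213
```

Emit:
play_rows(increments=[[[0,0,0.7,0,0,0],[0,0,0,0,0,0],[0,0,0,0,0,0],[0,0,0,0,0,0]]])

```text
time_s: 17.9
ee_pos: [0.6127, -0.1977, 0.1188]
orientation: [0.284, 0.959, -0.0, 0.001]
contact_force: [-1.9, 0.3, 9.9]
grip_width: 0.021
```

Emit:
play_rows(increments=[[[0,0,0.7,0,0,0],[0,0,0,0,0,0],[0,0,0,0,0,0],[0,0,0,0,0,0]]])

```text
time_s: 18.23
ee_pos: [0.6127, -0.1978, 0.1187]
orientation: [0.284, 0.959, -0.0, 0.001]
contact_force: [-1.9, 0.1, 13.6]
grip_width: 0.0211
```

At 0.1187 m the z position has stalled while the force rises to 13.6 N, so the button is on its hard stop. One last check of the scene before handing in.

```bash
python3 - <<'E'
from h import *
cam('scene','scene10');cam('side')
import m
s=read_state();print(s['time_s'],s['ee_pos'],s['contact_force'],s['grip_width'])
for n,uv in (('scene',0),('side',1)):
  c=load(n);P=cloud(c);f=c['frame'].astype(int)
  k=(P[...,2]>.026)&(P[...,2]<.042)&(np.hypot(P[...,0]-.582,P[...,1]-.199)<.064)&(c['range_z']>0)
  print(n,'tile',m.rect(P[k][:,:2]))
E
```

```text
tile [ 0.622 -0.253  0.526]
bed [0.591 0.18  0.03 ]
block [ 0.418 -0.247  0.076]
well [ 0.613 -0.203  0.08 ]
gauge [ 0.661 -0.219  0.078]
stone [ 0.417 -0.009  0.024]
offcut [ 0.639 -0.225  0.319]
glue [0.653 0.003 0.095]
0 tile 322 [ 632.  -246.2] [135.2  58.2] 7.9
0 bed 1379 [591.9 195.5] [171.5  96.2] -11.0
0 block 770 [ 405.8 -234.6] [70.3 66. ] -19.6
0 pin attempt to get argmax of an empty sequence
0 boxtop 1542 [ 631.8 -205.7] [122.8  94.1] -21.8
0 gauge 174 [ 660.3 -217.3] [38.4 38.3] 67.8
0 stone 850 [400.5  -3.6] [128.6  57.1] 16.1
0 offcut 351 [ 643.5 -247.7] [118.7  55.3] 12.1
0 glue 339 [654.1   1.3] [50.3 47.5] -15.8
1 tile attempt to get argmax of an empty sequence
1 bed 1379 [580.1 197.2] [189.1  93.4] -11.7
1 block 933 [ 405.6 -233.5] [65.6 65.5] 69.8
1 pin attempt to get argmax of an empty sequence
1 boxtop 1257 [ 630.9 -204.9] [122.7  92.8] -21.3
1 gauge 114 [ 658.2 -216.2] [37.9 36.1] 20.7
1 stone 1089 [ 4.097e+02 -1.000e-01] [151.4  51.5] 15.2
1 offcut 368 [540.8   0.6] [70.7 36.8] -11.2
1 glue 252 [653.    3.2] [50.2 47.6] 29.1
18.3333 [ 0.61274129 -0.1978029   0.11871285] [-2.6866414   1.19463649 13.82965488] 0.02126225178631654
scene tile (array([583.5, 197.7]), array([121.3,  60.3]), -12.4)
side tile (array([582.1, 199.9]), array([121.6,  62. ]), -11.2)
```

Nothing else has moved (the arm partly blocks the scene view, but the side view is clear). The tile is in place, so I'm handing in.

```bash
python3 -c "
from h import *
print(r.close_job());s=read_state();print(s['time_s'],s['ee_pos'],s['contact_force'])"
```

```text
the job is handed in; nothing more can be done
None
the job is handed in; nothing more can be done
```

I laid the lattice tile back down on the rubber pad and let go of it. I then took the pin from its block and pressed the recessed button to its hard stop. I handed in at about 18 s, still gripping the pin and holding the button down.

**Tile:** The close wrist view after release put it within about 1 mm of the midpoint between the end stops and about 0.5° off square. The last scene and side views gave 583.5, 197.7 and 582.1, 199.9 mm against a bed centre of about 582, 199 mm, so they agree to about 2 mm.

**Button:** Contact began at a tool height of about 0.1266 m and the travel stopped at 0.1187 m, which is about 8 mm. The force then rose to about 13.8 N with no further movement. The gripper opening was 21 mm, so the pin was still held.

**Other objects:** The side view showed the stone, glue jar and offcut where they started, to within about 1 mm. In the final scene view the arm hid the offcut and part of the stone, so those readings were unusable and I relied on the side view. I did not measure the red look-alikes again at the end.

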